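# Clamp the sample jar in the mixer station

### The job

Load the short, wide sample jar upright into the round nest of the jar clamp and clamp it there: the hold-down arm may be found shut, half open or open, so swing it up out of the way first if need be. Finish with the jar in the nest and the arm brought down so that its rubber foot rests on the jar's lid.

Things in the scene. Friction and masses are not known exactly. Their poses are not given: they have to be found in the camera images.
- station: White base plate of the jar clamp, fixed, 130 x 240 x 10 mm. Origin on the bench under the centre of the nest, a low dark ring, inner diameter 60 mm, outer 72, floor at z 10, rim at z 17. z up; y points from the nest to the clamp's hinge. Plate spans y -60 to 180. Hinge pin along x at y 115, z 93 mm, between two steel cheeks (y 98 to 132, 46 mm apart over their outsides, up to z 108).
- clamp (a joint): Lever angle (rad); hold-down arm and handle are one rigid piece in the station's plane x = 0. 0: arm level over the nest, foot on the jar's lid; grows as the arm rises; -0.1 shut on an empty nest (stop), 1.57 arm upright, 1.6 stop. Turns with 0.1 to 0.3 Nm; below about 0.6 it sinks shut by its weight, above it stays as left. Push the handle to +y to open, the raised arm to -y and down to close.
- handle_end (a point): Free end of the lever's handle, on its centre line, 120 mm from the hinge: a round bar, black grip 22 mm across from 45 mm out to the end. The handle makes 1.92 rad (110 deg) with the arm: at joint 0 it stands up, leaning 0.35 rad from vertical towards the station's +y; with the arm upright it points to +y and slightly down.
- bar_end (a point): Free end of the hold-down arm, on its centre line, 135 mm from the hinge: a flat steel bar 20 mm wide, 8 thick, straight from the hinge, pointing to the station's -y at joint 0. Under it, 115 mm from the hinge, is a round rubber foot 24 mm across, its underside 23 mm below the bar's centre line.
- jar_center (a point): Centre, half-way up, of the short wide jar: plain upright cylinder 44 mm in diameter, 60 mm tall, white, with a white lid of the same width, about 120 g, standing on the bench. z up. Not wanted: the taller narrow-necked bottle (44 mm wide, 105 tall) and the thin vial (26 wide, 60 tall) near it. Seated in the nest its centre is 40 mm above the bench, with 8 mm play all round.
Mind the look-alikes: they are no part of the job. What is shaped like the part that bears jar_center but orange, red or yellow is not meant.

How it is judged:
By the outcome, as a careful person would: the job done as asked, in the order asked, and still so for the second after the job is handed in, with the robot touching nothing.
It also fails if it takes over 72 s, if anything falls off the work surface, if the arm or the gripper's body presses on something with over 40 N, if the wrist force passes 120 N, or if a joint passes its speed limit or range.

### The arm

A 6-joint arm with a two-finger parallel gripper is mounted at the origin on the work surface. World frame = base frame: x ahead of the robot, y to its left, z up, the work surface at z = 0. Lengths are in mm, angles in rad, forces in N, time in s.
With the tool pointing down it reaches from about 325 to 850 mm from the base axis. Payload 15.5 kg.
Tool frame: the origin (TCP) lies midway between the tips of the shut fingers; the grasp point (between the pads) lies 19 mm behind it (arm.hold_point_z is the distance from the TCP to the grasp point, in mm); z points along the fingers, y is the direction in which the jaws open and shut (so a half turn about z gives the same grasp; the last joint's range is limited). The gripper opens to 91 mm and grips with 3 to 60 N. Pads are 32 mm wide; open, the fingers measure 118 mm over their backs; the gripper's body (76 mm by 178 mm) begins 60 mm behind the grasp point.
Start: joints at [1.129, 0.494, 1.345, -0, 1.302, -0.096], TCP at [212.427, 587.794, 213.915] pointing down, gripper open.
Joint ranges: [-2.91, 2.91], [-0.82, 2.16], [0.22, 2.67], [-1.22, 4.37], [0.12, 2.79], [-3.08, 3.08]. Speed limits (rad/s): [1.89, 1.89, 2.57, 3.01, 3.01, 3.01].

### API

Orientations are given as a unit quaternion [x, y, z, w].
In Python, from cell import arm, capture, workorder gives the robot as it stands.
- The arm moves only by the tool carry_out, never from a script. Its argument "series" is a list that holds one entry, the list of rows, each a list of 7 numbers: the shift along the tool's x, y, z in units of 0.5 m (1.0 is 0.5 m), then the turn, a rotation vector about the tool's x, y, z in units of 180 degrees (1.0 is 180 degrees), then the gripper's target within -1 to 1 (fully open at 1, half-way at 0, shut at -1). In form: [[[tx, ty, tz, wx, wy, wz, claw], ...]]. A call has 1 to 20 rows; each row is the pose to reach, as a shift and turn from the pose commanded when the call began, along the tool's axes at that moment, turning the shorter way round; what a row does not reach only later rows make up. A row lasts 1/10 s, in which the tool goes at most 50 mm and 8.59 degrees, less where a joint would pass 70% of its speed; a pose out of reach is approached as far as the arm can. A call with a number of a shift or a turn outside -1 to 1 is refused whole. A call with a gripper value outside its range is refused whole. The fingers move at their own pace and stop on an object; "squeeze" is the grip in N (left out, the last holds). Time passes only in rows, so rows that repeat a pose let the fingers close. It gives the time, the measured TCP pose, the force and the opening at its end, in the units of the state.
- arm.state(): the state, without advancing time (a new reading comes with each control period).
- capture(name): name is "scene" or "top"; returns a dict with "frame" (420x560x3 uint8, red, green, blue), "camera_matrix" (3x3 intrinsics, pixels), "world_from_camera" (4x4, takes a point from camera to world coordinates). Camera axes: x right, y down, z forward; pixel columns grow to the right and rows downward; lengths in mm; the calibration is good to about 2 mm. A picture is of the moment at which its call begins. There is no depth.
- workorder.job_done(): hands the job in, once; it reports no verdict.
The state is a dict: "time_s": time; "joint_pos": joint angles; "joint_velocities": joint speeds; "tau": joint torques, N m; "position": TCP position; "eef_rot": TCP orientation; "force": force on the tool from outside, world axes, zero at the start; "wrist_torque": the same for the moment, N m; "opening": finger opening in mm.
Only numpy, scipy, OpenCV 4.12 (cv2) and the standard library are available. Lean on these libraries where they do the work, as an engineer would, in place of code of your own. Each camera call takes 0.05 s, during which the arm holds its last target. There are 200 camera calls.

## Working session

There is one attempt and no reset: what is moved stays moved. The work goes in short steps, Python scripts to look and compute and a tool call to move; the robot and the scene stay as the last step left them, time stands still between calls to the robot, and variables do not carry over. Pictures are saved under pics/ and viewed, about 8 in all and at most 12, crops included, and the job is handed in when it is done.

Besides the shell and the picture viewer there is one more tool, called as a command line: name --argument value ..., lists and objects as JSON in quotes. carry_out: Moves the arm, as the interface text tells. Shifts and turns lie within -1 to 1; 1 stands for 0.5 m of shift or 180 degrees of turn. Its arguments: {"type":"object","properties":{"series":{"type":"array","items":{"type":"array","items":{"type":"array","items":{"type":"number"}}}},"squeeze":{"type":"number"}},"required":["series"]}

```bash
mkdir -p pics; ls; cat > h.py <<'E'
import numpy as np, cv2
from cell import arm, capture, workorder
def snap(name,fn):
    c=capture(name); np.savez('pics/'+fn+'.npz',**c)
    cv2.imwrite('pics/'+fn+'.png',cv2.cvtColor(c['frame'],cv2.COLOR_RGB2BGR)); return c
def load(fn): return dict(np.load('pics/'+fn+'.npz'))
def ray(c,u,v):
    T=c['world_from_camera'];d=np.linalg.inv(c['camera_matrix'])@[u,v,1]
    return T[:3,3],T[:3,:3]@d
def onz(c,u,v,z):
    o,d=ray(c,u,v); return o+d*(z-o[2])/d[2]
def proj(c,p):
    T=np.linalg.inv(c['world_from_camera']);q=c['camera_matrix']@(T[:3,:3]@np.array(p)+T[:3,3]); return q[:2]/q[2]
E
python3 - <<'E'
from h import *
a=snap('scene','s1');b=snap('top','t1')
for c in(a,b): print(c['world_from_camera'].round(2),c['camera_matrix'].round(0))
print(arm.state())
E
```

```text
pics
[[-4.50000e-01  4.90000e-01 -7.50000e-01  1.10544e+03]
 [ 8.90000e-01  2.70000e-01 -3.60000e-01  2.55560e+02]
 [ 3.00000e-02 -8.30000e-01 -5.60000e-01  6.38550e+02]
 [ 0.00000e+00  0.00000e+00  0.00000e+00  1.00000e+00]] [[450.   0. 283.]
 [  0. 450. 214.]
 [  0.   0.   1.]]
[[ 2.00000e-02 -9.90000e-01  1.30000e-01  3.18400e+02]
 [-1.00000e+00 -2.00000e-02  3.00000e-02 -6.96900e+01]
 [-3.00000e-02 -1.30000e-01 -9.90000e-01  1.15112e+03]
 [ 0.00000e+00  0.00000e+00  0.00000e+00  1.00000e+00]] [[459.   0. 284.]
 [  0. 459. 205.]
 [  0.   0.   1.]]
{'time_s': 0.1, 'joint_pos': array([ 1.12852346e+00,  4.94124561e-01,  1.34608112e+00, -3.60269615e-05,
        1.30249067e+00, -9.54927575e-02]), 'joint_velocities': array([-5.84917808e-04, -1.54668809e-03,  1.07244527e-05, -1.47797067e-03,
        1.43012856e-03, -3.12147445e-04]), 'tau': array([ 2.15003609e-03, -8.80222321e+01, -3.82539439e+01,  7.09363818e-02,
        4.84198378e-02, -1.29890359e-04]), 'position': array([212.27425962, 587.47740253, 213.39165594]), 'eef_rot': array([ 1.72517817e-01,  9.85006243e-01, -5.36630218e-04, -1.29857935e-04]), 'force': array([-0.291345  ,  0.66550243,  0.33208107]), 'wrist_torque': array([ 0.05839035, -0.01696627,  0.07574743]), 'opening': 91.25586955574407}
```

View pics/s1.png

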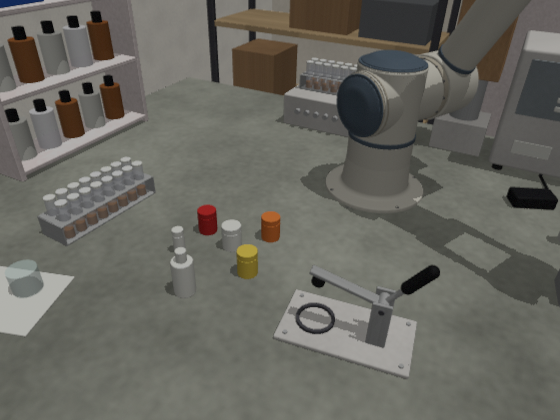

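View pics/t1.png

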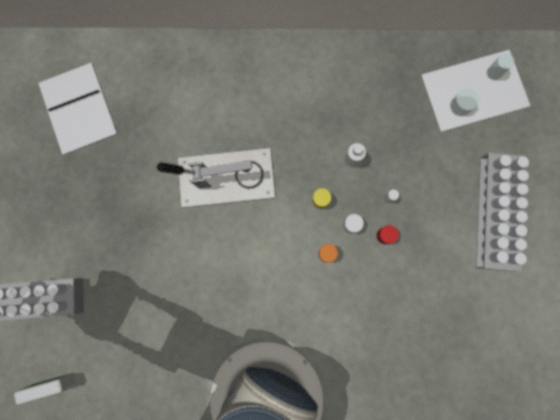

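The scene view shows the white jar at (232,235), with the red, orange and yellow look-alikes, the bottle and the vial around it. The nest is at (315,318), and the arm is half open with its handle end at (437,272). In the top view the jar is at (354,223), the nest at (249,175) and the handle end at (162,168).

```bash
python3 - <<'E'
from h import *
t=load('t1');s=load('s1')
def white(c,roi,lo=165):
    x0,y0,x1,y1=roi;f=c['frame'][y0:y1,x0:x1].astype(int)
    m=((f.min(2)>lo)&(f.max(2)-f.min(2)<40)).astype(np.uint8)
    cs,_=cv2.findContours(m,cv2.RETR_EXTERNAL,cv2.CHAIN_APPROX_NONE); k=max(cs,key=cv2.contourArea)
    return k.reshape(-1,2)+[x0,y0]
k=white(t,(335,205,374,243)); ce,r=cv2.minEnclosingCircle(k.astype(np.float32)); print('jar top px',ce,r, onz(t,*ce,60))
f=s['frame']
k=white(s,(215,212,248,256),150); print('scene jar bbox',cv2.boundingRect(k))
for lo in (140,):
    k=white(t,(172,140,282,215),lo); R=cv2.minAreaRect(cv2.convexHull(k)); P=cv2.boxPoints(R); print(R)
W=[onz(t,*p,10) for p in P];print(np.round(W,1)); print('edges',[np.linalg.norm(W[i]-W[i-1]).round(1) for i in range(4)], 'centre',np.mean(W,0))
cv2.imwrite('pics/z1.png',np.hstack([cv2.cvtColor(cv2.resize(t['frame'][135:225,145:285],None,fx=3,fy=3),cv2.COLOR_RGB2BGR),cv2.cvtColor(cv2.resize(f[255:375,270:450],(405,270)),cv2.COLOR_RGB2BGR)]))
E
```

```text
jar top px (353.73712158203125, 222.56185913085938) 8.736394882202148 [ 422.72218225 -201.16230521   60.        ]
scene jar bbox (222, 220, 19, 11)
((225.06704711914062, 177.1482391357422), (50.38628387451172, 94.97591400146484), 84.0938491821289)
[[587.6 249.   10. ]
 [616.8   7.1  10. ]
 [487.5  -9.3  10. ]
 [458.4 228.9  10. ]]
edges [np.float64(130.8), np.float64(243.6), np.float64(130.3), np.float64(240.0)] centre [537.58532356 118.92220177  10.        ]
```

View pics/z1.png

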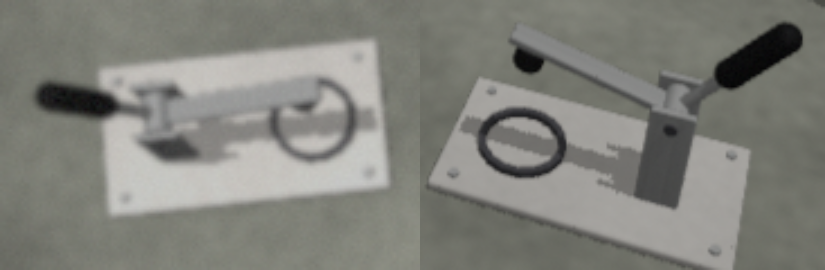

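The zoom shows the lever about half open, with the bar end over the nest's far side and the handle leaning to +y. Next I compute the nest centre, the lever angle and the tool shifts.

```bash
cat >> h.py <<'E'
from scipy.spatial.transform import Rotation as Rn
def tri(c1,p1,c2,p2):
    A=[];b=[]
    for c,p in((c1,p1),(c2,p2)):
        o,d=ray(c,*p);d=d/np.linalg.norm(d);M=np.eye(3)-np.outer(d,d);A.append(M);b.append(M@o)
    x=np.linalg.lstsq(np.vstack(A),np.hstack(b),rcond=None)[0]
    return x
def ellipse(c,roi,zs,thr=75):
    x0,y0,x1,y1=roi;g=c['frame'][y0:y1,x0:x1].max(2)
    k=max(cv2.findContours((g<thr).astype(np.uint8),cv2.RETR_EXTERNAL,cv2.CHAIN_APPROX_NONE)[0],key=cv2.contourArea)
    e=cv2.fitEllipse(cv2.convexHull(k));p=np.array(e[0])+[x0,y0];return p,e[1],onz(c,*p,zs)
def go(p,yaw=None):
    """shift in units for world target p, turn about tool z for jaw-axis yaw (deg)"""
    s=arm.state();R=Rn.from_quat(s['eef_rot']).as_matrix();d=R.T@(np.array(p)-s['position'])/500
    w=None
    if yaw is not None:
        y=np.degrees(np.arctan2(R[1,1],R[0,1]));w=-((yaw-y+90)%180-90)/180
    print('shift',d.round(3),'wz',w,'z axis',R[:,2].round(3))
E
python3 - <<'E'
from h import *
t=load('t1');s=load('s1')
print('ring scene',ellipse(s,(290,297,340,337),15)); print('ring top',ellipse(t,(230,158,268,193),15,90))
yd=np.array([-29.2,240.5,0]);yd/=np.linalg.norm(yd)
h=tri(t,(158.5,167.5),s,(438,272)); b=tri(t,(145+318/3,135+90/3),s,(311.5,271))
N=np.array([544.8,59.3,0])
for n,p in(('handle',h),('bar',b)):
    d=p-N; y=d@yd; print(n,p.round(1),'y',y.round(1),'x',(d@[yd[1],-yd[0],0]).round(1),'ang',np.arctan2(p[2]-93,y-115).round(3))
E
```

```text
ring scene (array([314.84375381, 318.06990051]), (30.173477172851562, 39.16725540161133), array([549.30227622,  57.83590871,  15.        ]))Traceback (most recent call last):
  File "<stdin>", line 3, in <module>
  File "h.py", line 24, in ellipse
    e=cv2.fitEllipse(cv2.convexHull(k));p=np.array(e[0])+[x0,y0];return p,e[1],onz(c,*p,zs)
cv2.error: OpenCV(4.12.0) /io/opencv/modules/imgproc/src/shapedescr.cpp:361: error: (-201:Incorrect size of input array) There should be at least 5 points to fit the ellipse in function 'fitEllipseNoDirect'
```

```bash
python3 - <<'E'
from h import *
t=load('t1');s=load('s1')
yd=np.array([-29.2,240.5,0]);yd/=np.linalg.norm(yd);xd=np.array([yd[1],-yd[0],0])
h=tri(t,(158.5,167.5),s,(438,272)); b=tri(t,(145+318/3,135+90/3),s,(311.5,271))
N=np.array([547,58.7,0])
for n,p in(('handle',h),('bar',b)):
    d=p-N; y=d@yd; print(n,p.round(1),'y',y.round(1),'x',(d@xd).round(1),'ang',np.arctan2(p[2]-93,y-115).round(3))
print('yaw',np.degrees(np.arctan2(xd[1],xd[0])))
u,v=145+313/3,135+120/3; print('ring top eyeballed',onz(t,u,v,15))
print('jar scene bottom check: proj top centre',proj(s,[422.7,-201.2,60]),'base',proj(s,[422.7,-201.2,0]))
for q in(.5,.6,.7,.8): print(q,[proj(c,N+115*yd+[0,0,93]+120*(np.sin(.35+q)*yd+np.array([0,0,np.cos(.35+q)]))).round(0) for c in(t,s)])
go(N+(115+90*np.sin(.95))*yd+[0,0,93+90*np.cos(.95)+70],np.degrees(np.arctan2(xd[1],xd[0])))
E
```

```text
handle [522.5 238.6 182.9] y 181.6 x -2.6 ang 0.934
bar [545.3  41.9 120.1] y -16.4 x -3.7 ang 2.938
yaw 6.922610433444204
ring top eyeballed [542.68230884  56.46409542  15.        ]
jar scene bottom check: proj top centre [231.83813245 224.57288198] base [232.80644314 245.96818084]
0.5 [array([148., 169.]), array([450., 282.])]
0.6 [array([146., 170.]), array([454., 288.])]
0.7 [array([145., 171.]), array([457., 294.])]
0.8 [array([144., 172.]), array([459., 300.])]
shift [-0.819 -0.431 -0.004] wz 0.3511605749615122 z axis [-0.    -0.001 -1.   ]
```

carry_out --series '[[[0,0,-0.1,0,0,0.04,-1],[-0.1,-0.07,-0.1,0,0,0.08,-1],[-0.18,-0.12,-0.1,0,0,0.12,-1],[-0.26,-0.18,-0.1,0,0,0.16,-1],[-0.34,-0.23,-0.1,0,0,0.2,-1],[-0.42,-0.29,-0.1,0,0,0.24,-1],[-0.5,-0.34,-0.1,0,0,0.28,-1],[-0.58,-0.4,-0.1,0,0,0.32,-1],[-0.66,-0.45,-0.1,0,0,0.351,-1],[-0.74,-0.51,-0.1,0,0,0.351,-1],[-0.82,-0.56,-0.1,0,0,0.351,-1],[-0.9,-0.616,-0.1,0,0,0.351,-1],[-0.914,-0.626,-0.1,0,0,0.351,-1],[-0.914,-0.626,-0.1,0,0,0.351,-1],[-0.914,-0.626,-0.1,0,0,0.351,-1]]]' --squeeze 20

```text
time_s: 1.6
position: [535.2, 138.7, 263.7]
eef_rot: [0.663, 0.749, -0.0, -0.0]
force: [-0.0, 0.1, -0.5]
opening: 0.2
```

```bash
cat >> h.py <<'E'
N=np.array([545,58.5,0]);yd=np.array([-.1205,.9927,0]);xd=np.array([.9927,.1205,0])
def st(x,y,z): return N+x*xd+y*yd+np.array([0,0,z])
def where():
    s=arm.state();d=s['position']-N;print('station xyz',(d@xd).round(1),(d@yd).round(1),d[2].round(1),'F',s['force'].round(1),'open',s['opening'].round(1),'t',round(s['time_s'],2))
E
python3 - <<'E'
from h import *
where();snap('scene','s2');snap('top','t2')
go(st(0,80,165),6.92)
E
```

```text
Traceback (most recent call last):
  File "h.py", line 35, in where
    s=arm.state();d=s['position']-N;print('station xyz',(d@xd).round(1),(d@yd).round(1),d[2].round(1),'F',s['force'].round(1),'open',s['opening'].round(1),'t',round(s['time_s'],2))
                                                                                                                                     ^^^^^^^^^^^^^^^^^^
AttributeError: 'float' object has no attribute 'round'
```

```bash
sed -i "s/s\['opening'\].round(1)/round(s['opening'],1)/" h.py
python3 - <<'E'
from h import *
where();snap('scene','s2');snap('top','t2')
go(st(0,80,165),6.92)
E
```

```text
station xyz -0.1 80.8 263.7 F [-0.   0.1 -0.5] open 0.2 t 1.6
shift [-0.003  0.     0.198] wz 0.000597329476916523 z axis [-0.  0. -1.]
```

View pics/s2.png

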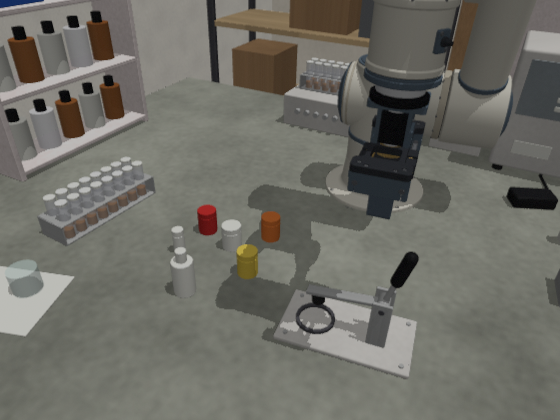

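The arm has sunk shut; the handle end is now at (409,258). I'll bring the shut fingers to the handle's -y side and push it over along an arc.

carry_out --series '[[[0,0,0.06,0,0,0,-1],[0,0,0.12,0,0,0,-1],[0,0,0.17,0,0,0,-1],[0.02,0,0.18,0,0,0,-1],[0.04,0,0.18,0,0,0,-1],[0.054,0,0.181,0,0,0,-1],[0.07,0,0.184,0,0,0,-1],[0.086,0,0.187,0,0,0,-1],[0.101,0,0.193,0,0,0,-1],[0.116,0,0.2,0,0,0,-1],[0.129,0,0.209,0,0,0,-1],[0.142,0,0.219,0,0,0,-1],[0.153,0,0.231,0,0,0,-1],[0.164,0,0.243,0,0,0,-1],[0.173,0,0.256,0,0,0,-1],[0.181,0,0.27,0,0,0,-1],[0.187,0,0.285,0,0,0,-1],[0.192,0,0.3,0,0,0,-1],[0.196,0,0.315,0,0,0,-1],[0.196,0,0.319,0,0,0,-1]]]'

```text
time_s: 3.7
position: [523.3, 235.4, 103.3]
eef_rot: [0.663, 0.749, -0.001, -0.0]
force: [-1.2, 1.4, 2.2]
opening: 0.4
```

```bash
python3 - <<'E'
from h import *
where();snap('scene','s3')
E
```

```text
station xyz -0.2 178.2 103.3 F [-1.2  1.4  2.2] open 0.4 t 3.7
```

View pics/s3.png

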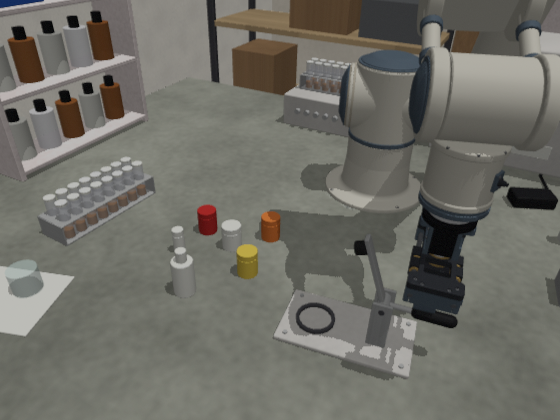

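The push worked: the bar is nearly upright and the fingers rest on the handle. I'll push a little further and then lift clear.

carry_out --series '[[[0.006,0,0.009,0,0,0,-1],[0.011,0,0.018,0,0,0,-1],[0.017,0,0.027,0,0,0,-1],[0.022,0,0.036,0,0,0,-1],[0.022,0,0.036,0,0,0,-1],[0.022,0,-0.03,0,0,0,-0.5],[0.022,0,-0.12,0,0,0,0],[0.022,0,-0.2,0,0,0,0.4],[0.022,0,-0.3,0,0,0,0.4],[0.022,0,-0.38,0,0,0,0.4],[0.022,0,-0.4,0,0,0,0.4],[0.022,0,-0.4,0,0,0,0.4]]]'

```text
time_s: 4.95
position: [523.3, 246.5, 305.9]
eef_rot: [0.663, 0.749, 0.001, 0.001]
force: [-0.4, -0.2, 0.2]
opening: 54.0
```

```bash
python3 - <<'E'
from h import *
where();snap('top','t4');c=snap('scene','s4')
J=np.array([422.7,-201.2,0])
go(J+[0,0,200],6.92);go(J+[0,0,25],6.92)
for q in(1.2,1.4,1.5,1.6): print(q,proj(c,st(0,115-135*np.cos(q),93+135*np.sin(q))).round(0),proj(c,st(0,115+120*np.sin(.35+q),93+120*np.cos(.35+q))).round(0))
cv2.imwrite('pics/z4.png',cv2.cvtColor(cv2.resize(c['frame'][200:380,260:480],None,fx=3,fy=3),cv2.COLOR_RGB2BGR))
E
```

```text
station xyz 1.1 189.3 305.9 F [-0.4 -0.2  0.2] open 54.0 t 4.95
shift [-0.864 -0.305  0.207] wz 0.00017576189444565356 z axis [-0.002 -0.001 -1.   ]
shift [-0.864 -0.305  0.557] wz 0.00017576189444565356 z axis [-0.002 -0.001 -1.   ]
1.2 [365. 237.] [459. 321.]
1.4 [383. 237.] [454. 331.]
1.5 [391. 238.] [451. 335.]
1.6 [400. 240.] [447. 339.]
```

View pics/z4.png

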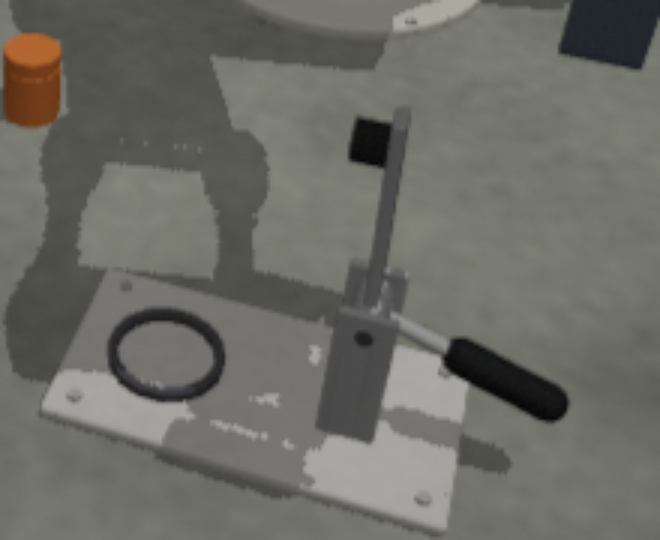

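The bar is now about upright, at roughly 1.5 rad. Next is the move over the jar.

carry_out --series '[[[-0.09,-0.03,0,0,0,0,0.4],[-0.18,-0.06,0,0,0,0,0.4],[-0.27,-0.095,0,0,0,0,0.4],[-0.36,-0.127,0,0,0,0,0.4],[-0.45,-0.16,0.03,0,0,0,0.4],[-0.54,-0.19,0.06,0,0,0,0.4],[-0.63,-0.22,0.1,0,0,0,0.4],[-0.72,-0.255,0.14,0,0,0,0.4],[-0.8,-0.285,0.18,0,0,0,0.4],[-0.864,-0.305,0.207,0,0,0,0.4],[-0.864,-0.305,0.25,0,0,0,0.4],[-0.864,-0.305,0.25,0,0,0,0.4],[-0.864,-0.305,0.25,0,0,0,0.4]]]'

```text
time_s: 6.35
position: [422.8, -200.2, 178.7]
eef_rot: [0.663, 0.749, -0.0, -0.001]
force: [0.9, 0.8, 0.9]
opening: 64.2
```

```bash
python3 - <<'E'
from h import *
where();c=snap('scene','s5')
f=c['frame'][205:260,215:250].astype(int)
J=np.array([422.7,-201.2,0])
print(proj(c,J+[0,0,60]),proj(c,J))
go(J+[0,0,25],6.92)
cv2.imwrite('pics/z5.png',cv2.cvtColor(cv2.resize(c['frame'][140:290,150:350],None,fx=3,fy=3),cv2.COLOR_RGB2BGR))
E
```

```text
station xyz -152.5 -242.1 178.7 F [0.9 0.8 0.9] open 64.2 t 6.35
[231.83813245 224.57288198] [232.80644314 245.96818084]
shift [-0.002 -0.001  0.309] wz 0.00041118029223438966 z axis [-0.001  0.001 -1.   ]
```

View pics/z5.png

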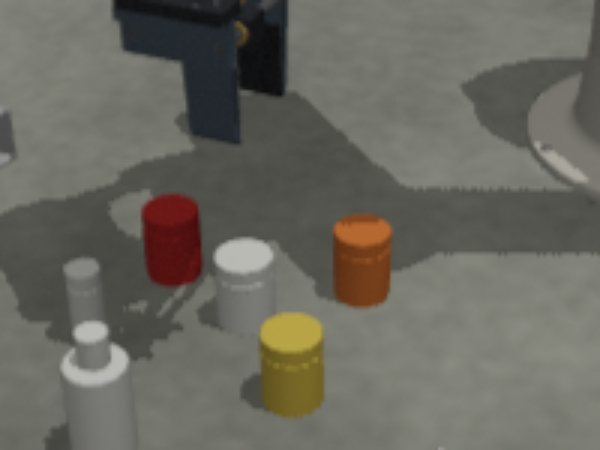

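The lid centre in the crop is at (231.7,225.7), against a prediction of (231.8,224.6), so the two agree. I'll descend and grip.

carry_out --series '[[[0,0,0.06,0,0,0,0.4],[0,0,0.12,0,0,0,0.4],[0,0,0.17,0,0,0,0.4],[0,0,0.22,0,0,0,0.4],[0,0,0.26,0,0,0,0.4],[0,0,0.29,0,0,0,0.4],[0,0,0.309,0,0,0,0.4],[0,0,0.309,0,0,0,0.4],[0,0,0.309,0,0,0,0.1],[0,0,0.309,0,0,0,-0.2],[0,0,0.309,0,0,0,-0.5],[0,0,0.309,0,0,0,-0.5],[0,0,0.309,0,0,0,-0.5],[0,0,0.29,0,0,0,-0.5],[0,0,0.26,0,0,0,-0.5],[0,0,0.2,0,0,0,-0.5],[0,0,0.12,0,0,0,-0.5],[0,0,0.05,0,0,0,-0.5],[0,0,0.05,0,0,0,-0.5],[0,0,0.05,0,0,0,-0.5]]]' --squeeze 25

```text
time_s: 8.4
position: [423.7, -201.1, 155.4]
eef_rot: [0.663, 0.749, 0.0, 0.001]
force: [-0.6, 0.5, -1.0]
opening: 43.5
```

```bash
python3 - <<'E'
from h import *
where();c=snap('scene','s6')
go(st(0,0,150),6.92)
cv2.imwrite('pics/z6.png',cv2.cvtColor(cv2.resize(c['frame'][100:290,150:390],None,fx=3,fy=3),cv2.COLOR_RGB2BGR))
E
```

```text
station xyz -151.7 -243.1 155.4 F [-0.6  0.5 -1. ] open 43.5 t 8.4
shift [0.485 0.305 0.009] wz 0.0001492234548232021 z axis [-0. -0. -1.]
```

View pics/z6.png

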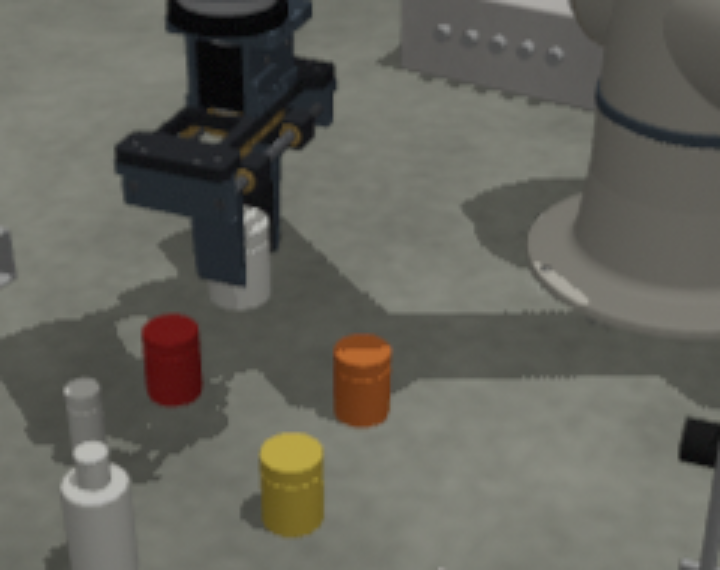

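The white jar is held upright and the look-alikes stand untouched. I'll carry it to the nest.

carry_out --series '[[[0.05,0.03,0,0,0,0,-0.5],[0.11,0.07,0,0,0,0,-0.5],[0.18,0.115,0,0,0,0,-0.5],[0.25,0.16,0,0,0,0,-0.5],[0.32,0.205,0,0,0,0,-0.5],[0.38,0.24,0,0,0,0,-0.5],[0.43,0.27,0.02,0,0,0,-0.5],[0.465,0.292,0.05,0,0,0,-0.5],[0.48,0.303,0.08,0,0,0,-0.5],[0.485,0.305,0.11,0,0,0,-0.5],[0.485,0.305,0.13,0,0,0,-0.5],[0.485,0.305,0.13,0,0,0,-0.5],[0.485,0.305,0.13,0,0,0,-0.5]]]'

```text
time_s: 9.75
position: [545.2, 57.6, 89.2]
eef_rot: [0.663, 0.748, -0.0, -0.0]
force: [-0.2, -0.1, -1.0]
opening: 43.7
```

```bash
python3 - <<'E'
from h import *
where();c=snap('scene','s7')
for p in((0,0,15),(0,0,arm.state()['position'][2]-25)): print(p,proj(c,st(*p)))
cv2.imwrite('pics/z7.png',cv2.cvtColor(cv2.resize(c['frame'][210:360,260:440],None,fx=4,fy=4),cv2.COLOR_RGB2BGR))
E
```

```text
station xyz 0.1 -0.9 89.2 F [-0.2 -0.1 -1. ] open 43.7 t 9.75
(0, 0, 15) [316.09588902 316.67090269]
(0, 0, np.float64(64.719710637861)) [317.95577089 297.23620821]
```

View pics/z7.png

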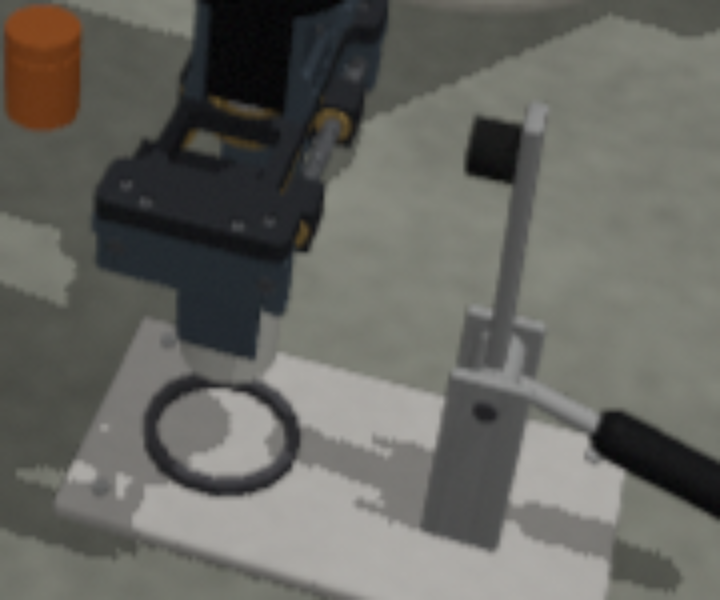

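The ring centre is at (315.5,318) and the jar's bottom edge centres over it. I'll lower, check the contact force, then release.

carry_out --series '[[[0,0.003,0.03,0,0,0,-0.5],[0,0.003,0.05,0,0,0,-0.5],[0,0.003,0.07,0,0,0,-0.5],[0,0.003,0.085,0,0,0,-0.5],[0,0.003,0.095,0,0,0,-0.5],[0,0.003,0.102,0,0,0,-0.5],[0,0.003,0.107,0,0,0,-0.5],[0,0.003,0.107,0,0,0,-0.5],[0,0.003,0.107,0,0,0,-0.5]]]'

```text
time_s: 10.7
position: [547.2, 58.4, 36.1]
eef_rot: [0.663, 0.749, 0.0, 0.0]
force: [0.4, 0.4, -0.8]
opening: 43.4
```

carry_out --series '[[[0,0,0.003,0,0,0,-0.5],[0,0,0.003,0,0,0,-0.3],[0,0,0.003,0,0,0,0],[0,0,0.003,0,0,0,0.3],[0,0,0.003,0,0,0,0.3],[0,0,0.003,0,0,0,0.3],[0,0,-0.03,0,0,0,0.3],[0,0,-0.1,0,0,0,0.3],[0,0,-0.18,0,0,0,0.3],[0,0,-0.26,0,0,0,0.3],[0,0,-0.34,0,0,0,-1],[0,0,-0.42,0,0,0,-1],[0,0,-0.5,0,0,0,-1],[0,0,-0.52,0,0,0,-1],[0.06,0,-0.52,0,0,0,-1],[0.13,0,-0.52,0,0,0,-1],[0.21,0,-0.52,0,0,0,-1],[0.28,0,-0.52,0,0,0,-1],[0.31,0,-0.52,0,0,0,-1],[0.31,0,-0.52,0,0,0,-1]]]'

```text
time_s: 12.7
position: [527.8, 213.7, 295.3]
eef_rot: [0.662, 0.749, -0.0, -0.0]
force: [0.3, -0.0, -0.3]
opening: 0.4
```

```bash
python3 - <<'E'
from h import *
where();c=snap('scene','s8')
print(proj(c,st(0,0,70)))
cv2.imwrite('pics/z8.png',cv2.cvtColor(cv2.resize(c['frame'][190:360,260:460],None,fx=4,fy=3.5),cv2.COLOR_RGB2BGR))
E
```

```text
station xyz 1.6 156.1 295.3 F [ 0.3 -0.  -0.3] open 0.4 t 12.7
[318.16079342 295.09384082]
```

View pics/z8.png

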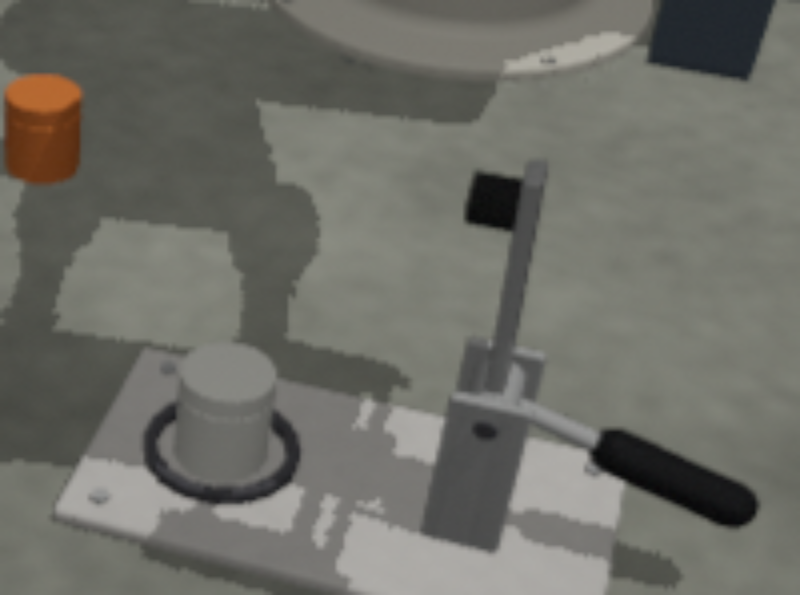

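The jar is seated upright in the nest, with the lid centre at about (316.5,297). Now I'll close the arm by pushing the bar from its +y side and following it down.

carry_out --series '[[[0,-0.003,0.08,0,0,0,-1],[0,-0.003,0.16,0,0,0,-1],[-0.02,-0.003,0.204,0,0,0,-1],[-0.04,-0.003,0.204,0,0,0,-1],[-0.056,-0.003,0.204,0,0,0,-1],[-0.076,-0.003,0.206,0,0,0,-1],[-0.096,-0.003,0.21,0,0,0,-1],[-0.115,-0.003,0.215,0,0,0,-1],[-0.134,-0.003,0.222,0,0,0,-1],[-0.152,-0.003,0.231,0,0,0,-1],[-0.168,-0.003,0.242,0,0,0,-1],[-0.184,-0.003,0.255,0,0,0,-1],[-0.198,-0.003,0.269,0,0,0,-1],[-0.211,-0.003,0.285,0,0,0,-1],[-0.222,-0.003,0.301,0,0,0,-1],[-0.231,-0.003,0.319,0,0,0,-1],[-0.239,-0.003,0.338,0,0,0,-1],[-0.244,-0.003,0.354,0,0,0,-1],[-0.247,-0.003,0.366,0,0,0,-1],[-0.247,-0.003,0.366,0,0,0,-1]]]'

```text
time_s: 14.75
position: [541.3, 89.4, 112.0]
eef_rot: [0.663, 0.749, -0.0, -0.0]
force: [0.3, 0.9, 0.4]
opening: 0.5
```

```bash
python3 - <<'E'
from h import *
where();c=snap('scene','s9')
cv2.imwrite('pics/z9.png',cv2.cvtColor(cv2.resize(c['frame'][210:360,260:460],None,fx=4,fy=4),cv2.COLOR_RGB2BGR))
E
```

```text
station xyz 0.1 31.1 112.0 F [0.3 0.9 0.4] open 0.5 t 14.75
```

View pics/z9.png

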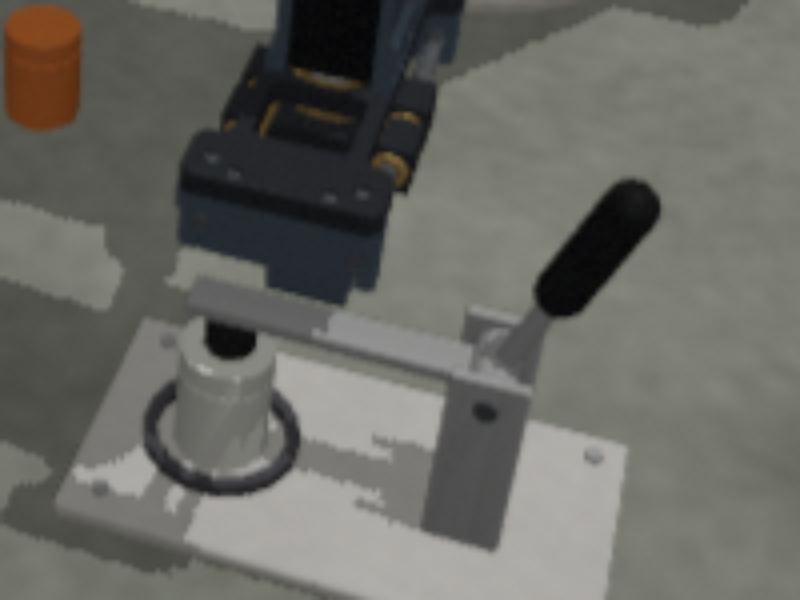

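The arm looks to be down on the lid. To confirm, I'll press lightly to the expected bar height of z≈97, see whether force appears, and then retreat.

carry_out --series '[[[0,0,0.01,0,0,0,-1],[0,0,0.02,0,0,0,-1],[0,0,0.026,0,0,0,-1],[0,0,0.03,0,0,0,-1],[0,0,0.03,0,0,0,-1]]]'

```text
time_s: 15.3
position: [541.6, 89.5, 97.6]
eef_rot: [0.663, 0.749, -0.0, -0.0]
force: [0.2, 0.4, -0.1]
opening: 0.4
```

carry_out --series '[[[0,0,0.002,0,0,0,-1],[0,0,0.004,0,0,0,-1],[0,0,0.004,0,0,0,-1]]]'

```text
time_s: 15.6
position: [541.9, 89.5, 97.2]
eef_rot: [0.663, 0.749, 0.0, 0.0]
force: [-7.1, -0.4, 23.4]
opening: 0.3
```

The tip met firm resistance at z 97.2 (23 N), which is the bar-top height at joint 0. The foot is therefore on the lid, and I'll retreat.

carry_out --series '[[[0,0,-0.02,0,0,0,-1],[0,0,-0.08,0,0,0,-1],[0,0,-0.16,0,0,0,-1],[0,0,-0.24,0,0,0,-1],[0,0,-0.32,0,0,0,-1],[-0.08,-0.04,-0.36,0,0,0,-1],[-0.16,-0.1,-0.36,0,0,0,-1],[-0.24,-0.15,-0.36,0,0,0,-1],[-0.3,-0.2,-0.36,0,0,0,-1],[-0.3,-0.2,-0.36,0,0,0,-1],[-0.3,-0.2,-0.36,0,0,0,-1]]]'

```text
time_s: 16.7
position: [460.5, -72.1, 276.4]
eef_rot: [0.664, 0.748, 0.0, 0.0]
force: [0.6, -1.1, -0.2]
opening: -0.2
```

```bash
python3 - <<'E'
from h import *
where();c=snap('scene','s10')
cv2.imwrite('pics/z10.png',cv2.cvtColor(cv2.resize(c['frame'][210:360,260:460],None,fx=4,fy=4),cv2.COLOR_RGB2BGR))
E
```

```text
station xyz -99.6 -119.4 276.4 F [ 0.6 -1.1 -0.2] open -0.2 t 16.7
```

View pics/z10.png

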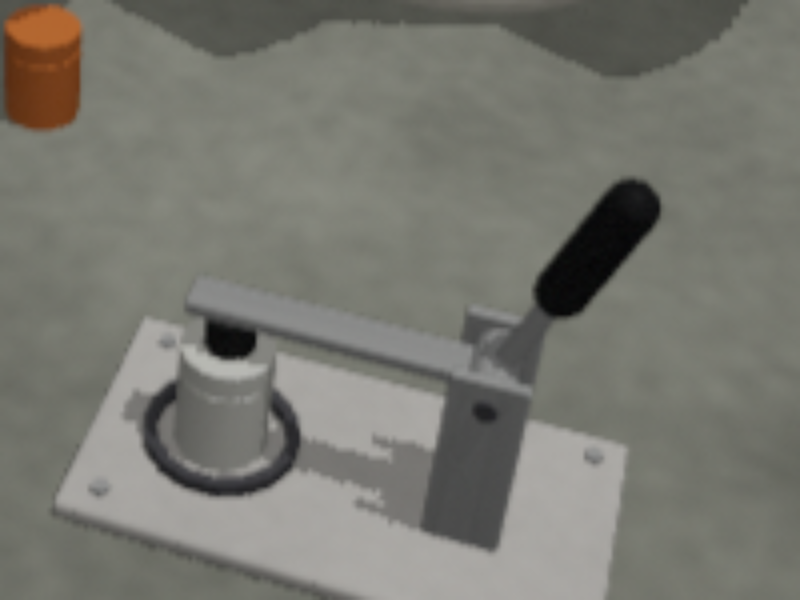

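The jar stands upright in the ring, the foot is on its lid with the bar level, and the robot is clear.

```bash
python3 -c "
from h import *
print(workorder.job_done())"
```

```text
the job is handed in; nothing more can be done
None
```

The white jar is upright in the nest and clamped, with the rubber foot on its lid. I handed the job in at about 17 s of the 72 s allowed; no verdict was reported.

- **Clamp opened:** The arm was half open at first and sank shut before I reached it. I pushed the handle to +y until the arm stood nearly upright, at about 1.5 rad.
- **Jar moved:** I gripped the white jar at 25 N and set it in the nest without touching the rim. The red, orange and yellow jars, the bottle and the vial were left alone.
- **Clamp closed:** I pushed the arm to -y and followed it down. A light press met firm resistance at z 97.2 mm, with 23 N measured. That is the bar-top height at joint 0, so the foot was on the lid.
- **Last check:** The final picture shows the jar upright inside the ring, the foot on the lid and the gripper well clear. Measured tool force was about 1 N.
- **Disagreement:** The two cameras put the nest centre a few mm apart in world x. I aimed between them, within the 8 mm play.

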